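Close up the marbling supply chest

TASK

The session is over: close up the small wooden supply chest. Push both open drawers fully home and push the raised lid over and down until it lies fully shut, in any order, without slamming anything or shoving the chest along the bench. Leave the tools in the chest's tray, and do not disturb the jars and the bottle standing around it.

Things in the scene. Friction and masses are not known exactly. Their poses are not given: they have to be found in the camera images.
- chest: Light wooden chest 200 mm deep (x) by 320 wide (y) by 100 high to the rim of its open tool tray (35 mm deep); 111 high shut. Loose on rubber feet, about 4.5 kg; slides if pushed with over 20 N. Origin: centre of its underside. Its x points from the drawer fronts to the hinged back, y to the left of someone facing the drawers. It stands sideways: the drawers open to the robot's right.
- drawer_left (a joint): How far the left drawer (seen facing the drawers, at chest y = +80 mm) stands out, in m: 0 = shut, up to 0.11. It slides along the chest's x with about 2 N of friction and stays where it is left; it does not spring back.
- drawer_right (a joint): The same for the right drawer (chest y = -80 mm).
- drawer_left_front (a point): Point on the outer face of the left drawer's front, mid-width, 30 mm above the bench; moves with the drawer; axes as the chest's, the face looks to -x. Flat board 156 mm wide, from 8 to 60 mm above the bench, no handle; a finger scoop 44 wide, 14 deep in the middle of its upper edge. Shut, it is at chest x = -110 mm, 10 mm proud of the chest.
- drawer_right_front (a point): The same point on the right drawer's front.
- lid (a joint): Lid angle in rad: 0 = shut (flat), 1.57 = upright, stop at 1.85. The lid stays at whatever angle it is left (friction hinges); its edge takes 2 to 3 N to push over from upright, less when low.
- lid_hinge (a point): Middle of the hinge line, which runs along chest y at chest x = +100 mm, 101 mm above the bench. The lid's underside lies on this line. Its axes turn with the lid; shut, they equal the chest's.
- lid_edge (a point): Middle of the lid's free edge, on its outer face. The lid is a flat board 208 mm from hinge to free edge, 320 wide, 10 thick, no handle. The outer face is on top when shut and looks away from the drawers (chest +x) when upright. Shut, the edge overhangs the chest's front wall by 8 mm.
- paint_jar: Glass jar with a metal cap, 64 mm across, 85 mm high, standing 110 to 170 mm behind the chest (its hinge side); leave it. Origin: centre of its underside.
- pigment_bottle: Small glass bottle with a plastic cap, 42 mm across, 85 mm high, beside the chest's right end towards the drawers' side; leave it. Origin: centre of its underside.
- brush_jar: Open glass jar, 72 mm across, with brushes standing in it up to 205 mm high and leaning out to about 40 mm from its axis, beside the chest's right end; leave it. Origin: centre of its underside.
- brush: Brush 150 mm long lying in the chest's tool tray; it stays there. Origin: centre of its underside.
- comb: Marbling comb, a wooden bar 150 by 22 by 10 mm with fine wire teeth, lying in the tool tray; it stays there. Origin: centre of its underside.

How it is judged:
By the outcome, as a careful person would: the job done as asked, in the order asked, and still so for the second after the job is handed in, with the robot touching nothing.
It also fails if it takes over 64 s, if anything falls off the work surface, if the arm or the gripper's body presses on something with over 40 N, if the wrist force passes 120 N, or if a joint passes its speed limit or range.

ROBOT

A 7-joint arm with a two-finger parallel gripper is mounted at the origin on the work surface. World frame = base frame: x ahead of the robot, y to its left, z up, the work surface at z = 0. Lengths are in m, angles in degrees, forces in N, time in s.
With the tool pointing down it reaches from about 0.4 to 0.9 m from the base axis. Payload 5.6 kg.
Tool frame: the origin (TCP) lies at the very end of the fingers, on their centre line; the grasp point (between the pads) lies 19 mm behind it; z points along the fingers, y is the line along which they close (so a half turn about z gives the same grasp; the last joint's range is limited). The gripper opens to 92 mm and grips with 3 to 60 N. Pads are 20 mm wide; open, the fingers measure 128 mm over their backs; the gripper's body (75 mm by 189 mm) begins 69 mm behind the grasp point.
Start: joints at [62.853, 26.786, -0.665, 91.828, 0.344, 61.387, -3.226], TCP at [0.271, -0.591, 0.215] pointing down, gripper open.
Joint ranges: [-144.91, 144.91], [-17.63, 115.5], [-89.93, 88.59], [15.96, 139.68], [-74.01, 254.01], [8.47, 105.57], [-167.45, 167.45]. Speed limits (degrees/s): [147.25, 147.25, 180, 180, 180, 180, 180].

INTERFACE

Orientations are given as [roll, pitch, yaw] about the fixed x, y, z axes, in that order (R = Rz(yaw) Ry(pitch) Rx(roll)).
In Python, from station import bot gives the robot as it stands.
- The arm moves only by the tool apply_moves, never from a script. Its argument "rows" is a list of rows, each a list of 3 entries, a list of its own where there are three numbers: the finger opening in cm, from 0 to 9.19, then the shift along the tool's x, y, z in cm, then the turn, a rotation vector about the tool's x, y, z in degrees. A call has exactly 5 rows; each row is the pose to reach, as a shift and turn from the pose commanded when the call began, along the tool's axes at that moment; what a row does not reach only later rows make up. A row lasts 1/12 s, in which the tool goes at most 41.7 mm and 7.16 degrees, less where a joint would pass 70% of its speed; a pose out of reach is approached as far as the arm can. A call with a gripper value outside its range is refused whole. The fingers move at their own pace and stop on an object; "force" is the grip in N (left out, the last holds). Time passes only in rows, so rows that repeat a pose let the fingers close, or fill a call up. It gives the time, the measured TCP pose, the force, the opening and the grip force at its end, in the units of the state.
- bot.state(): the state, without advancing time (a new reading comes with each control period).
- bot.capture(name): name is "scene" or "top" or "wrist"; returns the picture (384x512x3 uint8, red, green, blue); there is no depth.
- bot.camera_params(name): a dict with "fx", "fy", "cx", "cy" (pixels), "view" (4x4, takes a point from world to camera coordinates). Camera axes: x right, y down, z forward; pixel columns grow to the right and rows downward; lengths in m; the calibration is good to about 2 mm. The wrist camera is an equidistant fisheye: a pixel r from the principal point sees the ray r / f radians off the axis. A picture is of the moment at which its call begins: read the wrist's pose just before it. camera_params takes no time and is no camera call; for the wrist camera it gives the pose at the moment of the call.
- bot.sign_off(): hands the job in; it is judged then, once.
The state is a dict: "t": time; "joint_positions": joint angles; "qvel": joint speeds; "tau": joint torques, N m; "eef_pos": TCP position; "ee_rot": TCP orientation; "ft_force": force on the tool from outside, world axes, zero at the start; "torque": the same for the moment, N m; "grip_width": finger opening in m; "gripper_force": force on a finger pad.
Only numpy, scipy, OpenCV 4.12 (cv2) and the standard library are available. Lean on these libraries where they do the work, as an engineer would, in place of code of your own. Each camera call takes 0.05 s, during which the arm holds its last target. There are 200 camera calls.

## Working session

There is one attempt and no reset: what is moved stays moved. The work goes in short steps, Python scripts to look and compute and a tool call to move; the robot and the scene stay as the last step left them, time stands still between calls to the robot, and variables do not carry over. Pictures are saved under pics/ and viewed, at most 10 in all, crops included, and the job is handed in when it is done.

Besides the shell and the picture viewer there is one more tool, called after "Call:" as name(argument=value, ...) on one line, values as JSON. apply_moves: Moves the arm, as the interface text tells. Its arguments: {"type":"object","properties":{"rows":{"type":"array","items":{"type":"array"}},"force":{"type":"number"}},"required":["rows"]}

```bash
mkdir -p pics; cat > h.py <<'E'
import numpy as np,cv2
from station import bot
def ray(P,u,v):
    V=np.array(P["view"]);R=V[:3,:3];o=-R.T@V[:3,3]
    d=R.T@np.array([(u-P["cx"])/P["fx"],(v-P["cy"])/P["fy"],1]);return o,d
def onz(P,u,v,z):
    o,d=ray(P,u,v);return o+d*(z-o[2])/d[2]
def proj(P,p):
    V=np.array(P["view"]);c=V[:3,:3]@np.array(p)+V[:3,3];return P["fx"]*c[0]/c[2]+P["cx"],P["fy"]*c[1]/c[2]+P["cy"]
def tri(P1,a,P2,b):
    o1,d1=ray(P1,*a);o2,d2=ray(P2,*b)
    s=np.linalg.lstsq(np.c_[d1,-d2],o2-o1,rcond=None)[0]
    p,q=o1+d1*s[0],o2+d2*s[1];return (p+q)/2,np.linalg.norm(p-q)
def snap(n,f):
    im=bot.capture(n);cv2.imwrite(f"pics/{f}.png",im[:,:,::-1]);return im
E
python3 - <<'E'
from h import *
import json
for n in("scene","top"):
    im=snap(n,n+"0");cv2.imwrite(f"pics/{n}0b.png",cv2.resize(im[:,:,::-1],(800,600),interpolation=cv2.INTER_CUBIC))
    P=bot.camera_params(n);print(n,P["fx"],P["cx"],np.round(P["view"],3).tolist())
s=bot.state();print(s["eef_pos"],s["ee_rot"],s["ft_force"],s["t"])
E
```

```text
scene 434.35559207056934 255.15556466458892 [[0.546, 0.838, 0.009, -0.377], [0.762, -0.493, -0.42, -0.357], [-0.347, 0.237, -0.907, 1.277], [0.0, 0.0, 0.0, 1.0]]
top 399.0878073114766 260.9667739867295 [[-0.002, -1.0, -0.015, 0.093], [-0.997, 0.003, -0.074, 0.556], [0.074, 0.014, -0.997, 0.805], [0.0, 0.0, 0.0, 1.0]]
[ 0.27116915 -0.59017219  0.21372369] [-1.79910119e+02  4.90788623e-03  2.46762529e+01] [-0.17686333  0.87151362  0.23044728] 0.1
```

View pics/top0b.png

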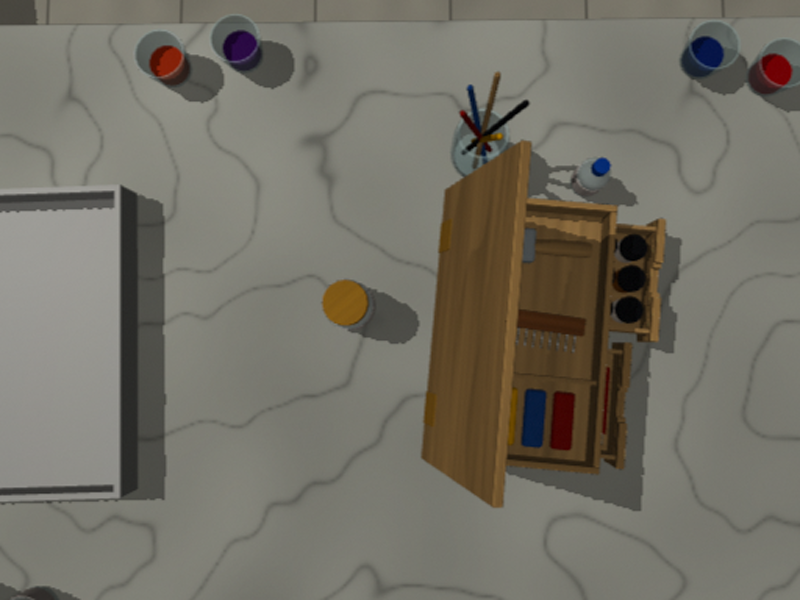

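View pics/scene0b.png

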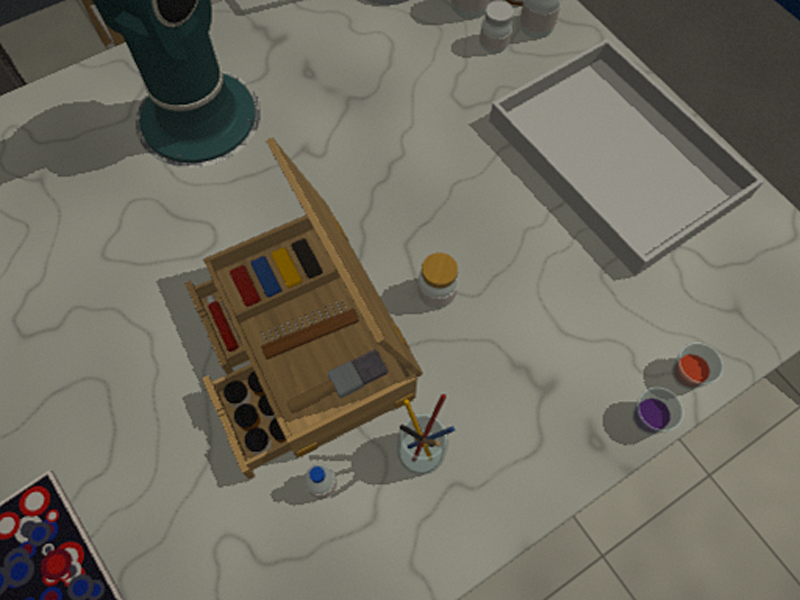

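```bash
python3 - <<'E'
from h import *
T=bot.camera_params("top");S=bot.camera_params("scene");k=1.5625
g=lambda u,v,z:np.round(onz(T,u/k,v/k,z),4)
a,b=g(617,207,.1),g(600,470,.1);print("front rim",a,b,np.linalg.norm(a-b))
d=(b-a)/np.linalg.norm(b-a);yaw=np.degrees(np.arctan2(d[1],d[0]))-90;print("chest yaw",yaw)
for n,q in dict(hr=(445,190),hl=(422,458)).items(): print(n,g(*q,.1))
for n,q in dict(Rr=(665,220),Rl=(659,341),Lr=(632,345),Ll=(622,467)).items(): print(n,g(*q,.06))
for n,q,p in (("lid far",(530,143),(420,375)),("lid near",(500,506),(268,140))):
    print(n,tri(T,(q[0]/k,q[1]/k),S,(p[0]/k,p[1]/k)))
for n,q,z in(("jar",(346,303),.085),("bottle",(601,167),.085),("brushjar",(483,145),.09)):print(n,g(*q,z))
E
```

```text
front rim [ 0.66  -0.162  0.1  ] [ 0.3484 -0.1337  0.1   ] 0.3128824859272248
chest yaw 84.81054482814028
hr [0.6821 0.0451 0.1   ]
hl [0.3622 0.0743 0.1   ]
Rr [ 0.6518 -0.235   0.06  ]
Rl [ 0.4989 -0.2226  0.06  ]
Lr [ 0.494  -0.1889  0.06  ]
Ll [ 0.3441 -0.1723  0.06  ]
lid far (array([ 0.70515852, -0.01147509,  0.2480355 ]), np.float64(0.04823192722067286))
lid near (array([0.35807818, 0.0097874 , 0.30051911]), np.float64(0.0008069956563475767))
jar [0.5461 0.1665 0.085 ]
bottle [ 0.7136 -0.1485  0.085 ]
brushjar [ 0.7408 -0.0026  0.09  ]
```

```bash
cat >> h.py <<'E'
from scipy.spatial.transform import Rotation as Ro
def st():
    s=bot.state();print("t",s["t"],"p",np.round(s["eef_pos"],4),"rot",np.round(s["ee_rot"],1),"F",np.round(s["ft_force"],1));return s
def rows(targets,yaw=None):
    s=st();A=Ro.from_euler("xyz",s["ee_rot"],degrees=True)
    for q in targets:
        y=s["ee_rot"][2] if yaw is None else yaw
        d=A.inv().apply(np.array(q)-s["eef_pos"])*100
        r=(A.inv()*Ro.from_euler("xyz",[180,0,y],degrees=True)).as_rotvec(degrees=True)
        print(np.round(d,2).tolist(),np.round(r,1).tolist())
ex=np.array([.09,.996,0]);H=np.array([.522,.052,.101])
def lidtcp(th,r=.18,pad=.01,gap=0):
    n=np.array([np.sin(th),np.cos(th)]);p=r*np.array([-np.cos(th),np.sin(th)])+(.01+gap)*n+[pad,0]
    return H+ex*p[0]+[0,0,p[1]]
E
python3 - <<'E'
from h import *
p=bot.state()["eef_pos"]
rows([(p[0],p[1],.45),(.35,-.35,.45),(.5,.09,.45)],84.8)
E
```

```text
t 0.1 p [ 0.2712 -0.5902  0.2137] rot [-179.9    0.    24.7] F [-0.2  0.9  0.2]
[-0.0, -0.04, -23.63] [-0.1, -0.0, -60.1]
[17.19, -18.57, -23.6] [-0.1, -0.0, -60.1]
[49.19, -52.29, -23.55] [-0.1, -0.0, -60.1]
```

Call:
apply_moves(rows=[[0,[0,0,-4],[0,0,-6]],[0,[0,0,-8],[0,0,-12]],[0,[0,0,-12],[0,0,-18]],[0,[2,-2,-16],[0,0,-24]],[0,[4,-4,-20],[0,0,-30]]])

```text
t: 0.52
eef_pos: [0.2871, -0.5457, 0.4037]
ee_rot: [-180.0, 0.0, 54.8]
ft_force: [0.1, -1.7, -0.2]
grip_width: 0.0605
gripper_force: 0.0
```

```bash
python3 - <<'E'
from h import *
rows([(.40,-.30,.45),(.5,.09,.45)],84.8)
E
```

```text
t 0.5167 p [ 0.2871 -0.5457  0.4037] rot [-180.     0.    54.8] F [ 0.1 -1.7 -0.2]
[26.58, -4.93, -4.63] [-0.0, 0.0, -30.0]
[64.22, -19.23, -4.63] [-0.0, 0.0, -30.0]
```

Call:
apply_moves(rows=[[0,[4,-1,-2],[0,0,-6]],[0,[8,-2,-4],[0,0,-12]],[0,[12,-3,-5],[0,0,-18]],[0,[16,-4,-5],[0,0,-24]],[0,[20,-5,-5],[0,0,-30]]])

```text
t: 0.93
eef_pos: [0.3606, -0.3589, 0.4534]
ee_rot: [179.9, 0.1, 84.9]
ft_force: [1.5, 0.4, -0.6]
grip_width: 0.0273
gripper_force: 0.0
```

```bash
python3 - <<'E'
from h import *
rows([(.5,.09,.45)],84.8)
E
```

```text
t 0.9333 p [ 0.3606 -0.3589  0.4534] rot [1.799e+02 1.000e-01 8.490e+01] F [ 1.5  0.4 -0.6]
[45.95, 9.93, 0.29] [0.1, 0.1, 0.1]
```

Call:
apply_moves(rows=[[0,[4,1.5,0],[0,0,0]],[0,[8,3,0],[0,0,0]],[0,[12,4.5,0],[0,0,0]],[0,[16,6,0],[0,0,0]],[0,[20,7.5,0],[0,0,0]]])

```text
t: 1.35
eef_pos: [0.4512, -0.1712, 0.4525]
ee_rot: [-180.0, 0.0, 84.7]
ft_force: [1.1, -0.3, -0.6]
grip_width: 0.0002
gripper_force: 0.0
```

Call:
apply_moves(rows=[[0,[4,1,0],[0,0,0]],[0,[8,1.5,0],[0,0,0]],[0,[12,2,0],[0,0,0]],[0,[16,2.5,0],[0,0,0]],[0,[20,2.5,0],[0,0,0]]])

```text
t: 1.77
eef_pos: [0.4946, 0.0254, 0.4522]
ee_rot: [-180.0, 0.0, 84.7]
ft_force: [0.6, -0.0, -0.3]
grip_width: 0.0007
gripper_force: 0.0
```

Call:
apply_moves(rows=[[0,[3,0,0],[0,0,0]],[0,[6.0,0,0],[0,0,0]],[0,[6.0,0,4],[0,0,0]],[0,[6.0,0,8],[0,0,0]],[0,[6.0,0,10],[0,0,0]]])

```text
t: 2.18
eef_pos: [0.4979, 0.0834, 0.3483]
ee_rot: [-179.7, 0.1, 84.8]
ft_force: [0.6, -0.5, -0.3]
grip_width: 0.0005
gripper_force: 0.0
```

```bash
python3 - <<'E'
from h import *
rows([(.515,.08,.277)]+[lidtcp(1.3,gap=.01)],84.8)
im=np.hstack([snap("top","t1"),snap("scene","s1")]);cv2.imwrite("pics/m1.png",cv2.resize(im[:,:,::-1],(800,300)))
E
```

```text
t 2.1833 p [0.4979 0.0834 0.3483] rot [-1.797e+02  1.000e-01  8.480e+01] F [ 0.6 -0.5 -0.3]
[-0.17, 1.77, 7.12] [-0.3, 0.1, -0.0]
[-4.78, 2.72, 6.85] [-0.3, 0.1, -0.0]
```

View pics/m1.png

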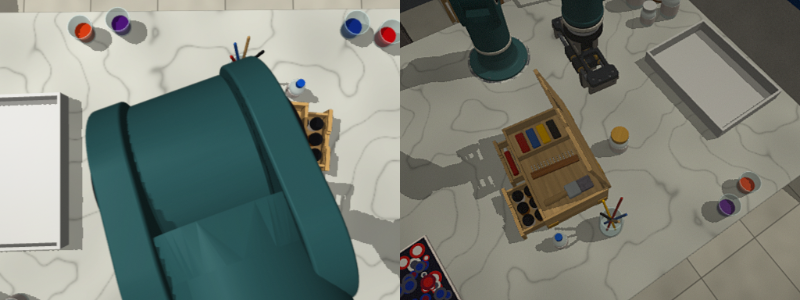

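The scene half shows the gripper behind the lid, around (598,80), clear of both the lid and the paint jar at (619,135). The arm blocks the top view. Next I go down and approach.

Call:
apply_moves(rows=[[0,[0,1,3],[0,0,0]],[0,[0,2,6],[0,0,0]],[0,[0,2.5,7],[0,0,0]],[0,[-1.5,2.5,7],[0,0,0]],[0,[-3,2.5,7],[0,0,0]]])

```text
t: 2.7
eef_pos: [0.5227, 0.0517, 0.2833]
ee_rot: [-180.0, -0.1, 84.8]
ft_force: [-0.1, -0.3, 0.3]
grip_width: 0.0004
gripper_force: 0.0
```

Call:
apply_moves(rows=[[0,[-0.5,0,0],[0,0,0]],[0,[-1,0,0],[0,0,0]],[0,[-1.5,0,0],[0,0,0]],[0,[-2,0,0],[0,0,0]],[0,[-2.5,0,0],[0,0,0]]])

```text
t: 3.12
eef_pos: [0.52, 0.0263, 0.2831]
ee_rot: [180.0, -0.0, 84.7]
ft_force: [-0.6, 0.1, 0.6]
grip_width: 0.0003
gripper_force: 0.0
```

```bash
python3 - <<'E'
from h import *
st()
im=snap("scene","s2");cv2.imwrite("pics/m2.png",cv2.resize(im[60:260,60:320,::-1],(780,600)))
rows([lidtcp(t) for t in np.arange(1.3,-.05,-.1)])
E
```

```text
t 3.1167 p [0.52   0.0263 0.2831] rot [180.   -0.   84.7] F [-0.6  0.1  0.6]
t 3.1667 p [0.5199 0.0251 0.2828] rot [180.    0.   84.6] F [-0.7 -0.9 -0.5]
[-0.15, -0.03, 0.57] [0.0, 0.0, 0.0]
[-1.89, -0.03, 1.05] [0.0, 0.0, 0.0]
[-3.57, -0.02, 1.69] [0.0, 0.0, 0.0]
[-5.18, -0.01, 2.5] [0.0, 0.0, 0.0]
[-6.7, -0.01, 3.47] [0.0, 0.0, 0.0]
[-8.12, -0.0, 4.58] [0.0, 0.0, 0.0]
[-9.42, -0.0, 5.83] [0.0, 0.0, 0.0]
[-10.58, 0.0, 7.2] [0.0, 0.0, 0.0]
[-11.61, 0.01, 8.69] [0.0, 0.0, 0.0]
[-12.48, 0.01, 10.26] [0.0, 0.0, 0.0]
[-13.19, 0.01, 11.92] [0.0, 0.0, 0.0]
[-13.73, 0.01, 13.64] [0.0, 0.0, 0.0]
[-14.1, 0.01, 15.4] [0.0, 0.0, 0.0]
[-14.29, 0.01, 17.19] [0.0, 0.0, 0.0]
```

View pics/m2.png

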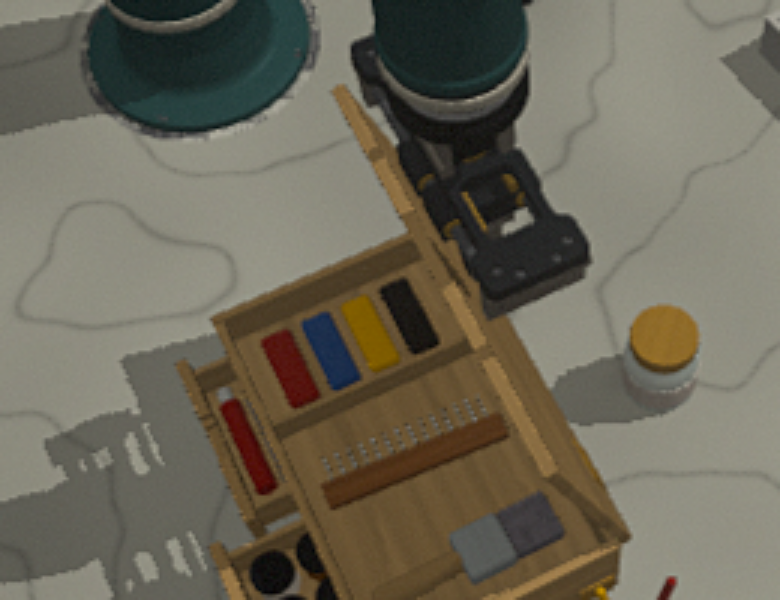

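The gripper is just behind the lid's outer face and not touching it; the lid's front edge runs from (345,95) to (545,470) in the crop. I start the arc now.

Call:
apply_moves(rows=[[0,[-0.5,0,0.6],[0,0,0]],[0,[-1.0,0,0.8],[0,0,0]],[0,[-1.9,0,1.05],[0,0,0]],[0,[-2.7,0,1.4],[0,0,0]],[0,[-3.6,0,1.7],[0,0,0]]])

```text
t: 3.58
eef_pos: [0.5163, -0.0101, 0.2651]
ee_rot: [-180.0, -0.0, 84.7]
ft_force: [-0.1, 2.2, -0.0]
grip_width: 0.0004
gripper_force: 0.9
```

Call:
apply_moves(rows=[[0,[-0.8,0,0.4],[0,0,0]],[0,[-1.6,0,0.8],[0,0,0]],[0,[-2.4,0,1.3],[0,0,0]],[0,[-3.1,0,1.8],[0,0,0]],[0,[-3.9,0,2.4],[0,0,0]]])

```text
t: 4.0
eef_pos: [0.5127, -0.0494, 0.2411]
ee_rot: [-180.0, 0.0, 84.7]
ft_force: [-0.3, 1.3, 1.3]
grip_width: 0.0005
gripper_force: 0.8
```

```bash
python3 - <<'E'
from h import *
st()
im=snap("scene","s3");cv2.imwrite("pics/m3.png",cv2.resize(im[60:260,60:320,::-1],(520,400)))
rows([lidtcp(t) for t in np.arange(.8,-.05,-.1)])
E
```

```text
t 4.0 p [ 0.5127 -0.0494  0.2411] rot [-180.     0.    84.7] F [-0.3  1.3  1.3]
t 4.05 p [ 0.512  -0.0513  0.2398] rot [-1.799e+02  1.000e-01  8.450e+01] F [ 0.8 -1.2 -0.5]
[-0.44, 0.07, 0.27] [-0.1, 0.1, -0.0]
[-1.74, 0.07, 1.52] [-0.1, 0.1, -0.0]
[-2.91, 0.08, 2.89] [-0.1, 0.1, -0.0]
[-3.93, 0.09, 4.37] [-0.1, 0.1, -0.0]
[-4.8, 0.1, 5.95] [-0.1, 0.1, -0.0]
[-5.51, 0.11, 7.61] [-0.1, 0.1, -0.0]
[-6.05, 0.11, 9.33] [-0.1, 0.1, -0.0]
[-6.42, 0.12, 11.09] [-0.1, 0.1, -0.0]
[-6.6, 0.12, 12.88] [-0.1, 0.1, -0.0]
```

View pics/m3.png

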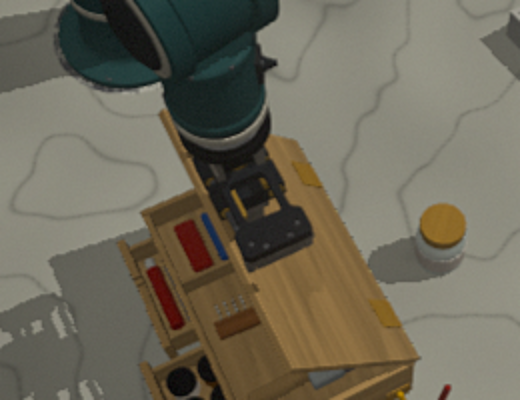

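The lid is following at about 45°, with contact forces of 1–2 N. I keep going along the arc.

Call:
apply_moves(rows=[[0,[-0.6,0,0.5],[0,0,0]],[0,[-1.2,0,1.0],[0,0,0]],[0,[-1.8,0,1.6],[0,0,0]],[0,[-2.4,0,2.2],[0,0,0]],[0,[-2.9,0,2.9],[0,0,0]]])

```text
t: 4.47
eef_pos: [0.5101, -0.078, 0.212]
ee_rot: [180.0, 0.0, 84.7]
ft_force: [-1.3, 0.2, 2.0]
grip_width: 0.0001
gripper_force: 0.7
```

Call:
apply_moves(rows=[[0,[-0.5,0,0.7],[0,0,0]],[0,[-1.0,0,1.4],[0,0,0]],[0,[-1.4,0,2.1],[0,0,0]],[0,[-1.8,0,2.8],[0,0,0]],[0,[-2.2,0,3.5],[0,0,0]]])

```text
t: 4.88
eef_pos: [0.5081, -0.0996, 0.1768]
ee_rot: [180.0, -0.0, 84.7]
ft_force: [0.5, 0.3, 0.4]
grip_width: 0.0004
gripper_force: 0.5
```

```bash
python3 - <<'E'
from h import *
rows([lidtcp(t) for t in np.arange(.4,-.05,-.1)])
E
```

```text
t 4.8833 p [ 0.5081 -0.0996  0.1768] rot [180.   -0.   84.7] F [0.5 0.3 0.4]
[0.03, 0.02, -0.35] [0.0, -0.0, -0.0]
[-0.68, 0.02, 1.31] [0.0, -0.0, -0.0]
[-1.22, 0.02, 3.02] [0.0, -0.0, -0.0]
[-1.59, 0.02, 4.79] [0.0, -0.0, -0.0]
[-1.78, 0.02, 6.58] [0.0, -0.0, -0.0]
```

Call:
apply_moves(rows=[[0,[-0.3,0,0.6],[0,0,0]],[0,[-0.5,0,1.2],[0,0,0]],[0,[-0.8,0,1.8],[0,0,0]],[0,[-1.0,0,2.4],[0,0,0]],[0,[-1.2,0,3.0],[0,0,0]]])

```text
t: 5.3
eef_pos: [0.5071, -0.1111, 0.147]
ee_rot: [180.0, -0.0, 84.7]
ft_force: [-0.8, 0.9, 0.3]
grip_width: 0.0004
gripper_force: 0.5
```

Call:
apply_moves(rows=[[0,[-0.1,0,0.4],[0,0,0]],[0,[-0.2,0,0.8],[0,0,0]],[0,[-0.3,0,1.2],[0,0,0]],[0,[-0.4,0,1.6],[0,0,0]],[0,[-0.4,0,2.0],[0,0,0]]])

```text
t: 5.72
eef_pos: [0.5067, -0.1156, 0.1273]
ee_rot: [180.0, 0.0, 84.7]
ft_force: [-0.4, -0.6, 1.5]
grip_width: 0.0002
gripper_force: 0.5
```

Call:
apply_moves(rows=[[0,[0,0,0.3],[0,0,0]],[0,[-0.1,0,0.5],[0,0,0]],[0,[-0.1,0,0.7],[0,0,0]],[0,[-0.1,0,0.9],[0,0,0]],[0,[-0.1,0,1.1],[0,0,0]]])

```text
t: 6.13
eef_pos: [0.5066, -0.1164, 0.1165]
ee_rot: [180.0, 0.0, 84.7]
ft_force: [-0.7, -1.1, 0.8]
grip_width: 0.0004
gripper_force: 0.5
```

Call:
apply_moves(rows=[[0,[0,0,0.1],[0,0,0]],[0,[0,0,0.2],[0,0,0]],[0,[0,0,0.3],[0,0,0]],[0,[0,0,0.4],[0,0,0]],[0,[0,0,0.5],[0,0,0]]])

```text
t: 6.55
eef_pos: [0.5066, -0.1162, 0.1115]
ee_rot: [180.0, 0.0, 84.7]
ft_force: [0.4, -0.9, 0.1]
grip_width: 0.0005
gripper_force: 0.5
```

Nearly down; next I press gently in half-millimetre steps.

Call:
apply_moves(rows=[[0,[0,0,0.05],[0,0,0]],[0,[0,0,0.1],[0,0,0]],[0,[0,0,0.1],[0,0,0]],[0,[0,0,0.1],[0,0,0]],[0,[0,0,0.1],[0,0,0]]])

```text
t: 6.97
eef_pos: [0.5066, -0.1162, 0.1114]
ee_rot: [180.0, 0.0, 84.7]
ft_force: [-3.4, -0.6, 8.5]
grip_width: 0.0008
gripper_force: 4.0
```

The lid is seated: 8.5 N of reaction at z = 111 mm. Lift off and go in front of the right drawer.

Call:
apply_moves(rows=[[0,[0,0,-2],[0,0,0]],[0,[0,0,-5],[0,0,0]],[0,[-4,2,-5],[0,0,0]],[0,[-8,4,-5],[0,0,0]],[0,[-12,6,-5],[0,0,0]]])

```text
t: 7.38
eef_pos: [0.5528, -0.2337, 0.1616]
ee_rot: [179.9, 0.0, 84.8]
ft_force: [1.1, 0.4, -0.1]
grip_width: 0.0004
gripper_force: 0.0
```

```bash
python3 - <<'E'
from h import *
rows([(.572,-.28,.16),(.572,-.28,.033)],84.8)
im=snap("scene","s4");cv2.imwrite("pics/m4.png",cv2.resize(im[60:320,60:320,::-1],(600,600)))
E
```

```text
t 7.3833 p [ 0.5528 -0.2337  0.1616] rot [179.9   0.   84.8] F [ 1.1  0.4 -0.1]
[-4.44, 2.34, 0.17] [0.1, 0.0, -0.0]
[-4.43, 2.32, 12.87] [0.1, 0.0, -0.0]
```

View pics/m4.png

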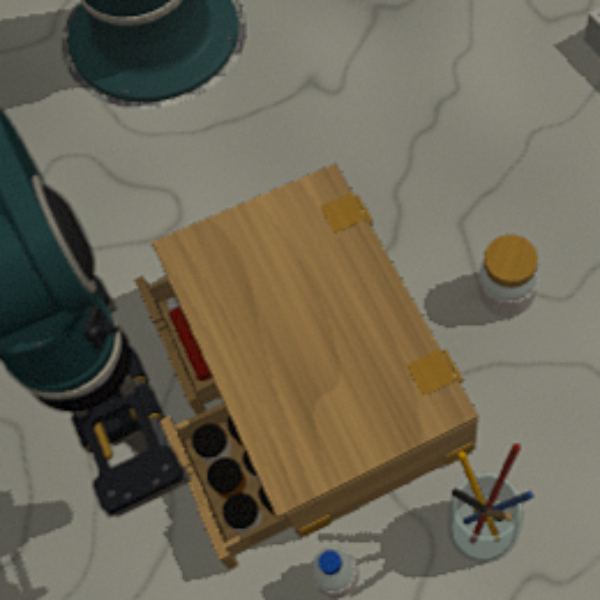

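The lid is flat and shut, with its corners at (155,243), (335,168) and (475,415). Both drawers are still open, and the jars and bottle are untouched. Next I lower the tool in front of the right drawer.

Call:
apply_moves(rows=[[0,[-3,1.5,0],[0,0,0]],[0,[-4.4,2.3,2],[0,0,0]],[0,[-4.4,2.3,6],[0,0,0]],[0,[-4.4,2.3,10],[0,0,0]],[0,[-4.4,2.3,12.9],[0,0,0]]])

```text
t: 7.85
eef_pos: [0.569, -0.2781, 0.0282]
ee_rot: [-179.8, -0.1, 84.6]
ft_force: [-0.3, 0.1, -0.6]
grip_width: 0.0004
gripper_force: 0.0
```

Call:
apply_moves(rows=[[0,[0.8,0,0],[0,0,0]],[0,[1.6,0,0],[0,0,0]],[0,[2.4,0,0],[0,0,0]],[0,[3.2,0,0],[0,0,0]],[0,[4.0,0,0],[0,0,0]]])

```text
t: 8.27
eef_pos: [0.5762, -0.2378, 0.0341]
ee_rot: [179.8, 0.1, 84.7]
ft_force: [0.5, -7.2, 1.5]
grip_width: 0.0004
gripper_force: 4.8
```

Call:
apply_moves(rows=[[0,[0.7,0,0],[0,0,0]],[0,[1.4,0,0],[0,0,0]],[0,[2.1,0,0],[0,0,0]],[0,[2.8,0,0],[0,0,0]],[0,[3.5,0,0],[0,0,0]]])

```text
t: 8.68
eef_pos: [0.578, -0.2037, 0.0319]
ee_rot: [180.0, 0.0, 84.7]
ft_force: [0.6, -2.8, 1.4]
grip_width: 0.0004
gripper_force: 1.3
```

Call:
apply_moves(rows=[[0,[0.4,0,0],[0,0,0]],[0,[0.8,0,0],[0,0,0]],[0,[1.2,0,0],[0,0,0]],[0,[1.6,0,0],[0,0,0]],[0,[1.9,0,0],[0,0,0]]])

```text
t: 9.1
eef_pos: [0.5794, -0.1845, 0.0314]
ee_rot: [-180.0, -0.0, 84.7]
ft_force: [1.7, -2.6, 0.4]
grip_width: 0.0007
gripper_force: 1.1
```

Call:
apply_moves(rows=[[0,[0.1,0,0],[0,0,0]],[0,[0.2,0,0],[0,0,0]],[0,[0.3,0,0],[0,0,0]],[0,[0.4,0,0],[0,0,0]],[0,[0.5,0,0],[0,0,0]]])

```text
t: 9.52
eef_pos: [0.5798, -0.1802, 0.0314]
ee_rot: [-180.0, 0.0, 84.7]
ft_force: [0.9, -2.5, 0.1]
grip_width: 0.0007
gripper_force: 1.0
```

Call:
apply_moves(rows=[[0,[0.07,0,0],[0,0,0]],[0,[0.14,0,0],[0,0,0]],[0,[0.2,0,0],[0,0,0]],[0,[0.25,0,0],[0,0,0]],[0,[0.3,0,0],[0,0,0]]])

```text
t: 9.93
eef_pos: [0.5801, -0.177, 0.0314]
ee_rot: [-180.0, -0.0, 84.7]
ft_force: [1.0, -1.6, -1.2]
grip_width: 0.0002
gripper_force: 1.0
```

Call:
apply_moves(rows=[[0,[0.03,0,0],[0,0,0]],[0,[0.06,0,0],[0,0,0]],[0,[0.09,0,0],[0,0,0]],[0,[0.12,0,0],[0,0,0]],[0,[0.15,0,0],[0,0,0]]])

```text
t: 10.35
eef_pos: [0.5802, -0.1755, 0.0315]
ee_rot: [-180.0, 0.0, 84.7]
ft_force: [1.1, -2.3, -2.0]
grip_width: 0.0002
gripper_force: 1.0
```

Call:
apply_moves(rows=[[0,[0.04,0,0],[0,0,0]],[0,[0.08,0,0],[0,0,0]],[0,[0.12,0,0],[0,0,0]],[0,[0.16,0,0],[0,0,0]],[0,[0.2,0,0],[0,0,0]]])

```text
t: 10.77
eef_pos: [0.5803, -0.1743, 0.0315]
ee_rot: [-180.0, 0.1, 84.7]
ft_force: [0.3, -4.4, -2.0]
grip_width: 0.0008
gripper_force: 2.2
```

Call:
apply_moves(rows=[[0,[0.02,0,0],[0,0,0]],[0,[0.05,0,0],[0,0,0]],[0,[0.05,0,0],[0,0,0]],[0,[0.05,0,0],[0,0,0]],[0,[0.05,0,0],[0,0,0]]])

```text
t: 11.18
eef_pos: [0.5803, -0.1743, 0.0315]
ee_rot: [-180.0, 0.1, 84.6]
ft_force: [0.0, -5.1, -1.4]
grip_width: 0.0005
gripper_force: 2.6
```

The right drawer is home: 5 N with no further movement. Back off and slide across to the left drawer.

Call:
apply_moves(rows=[[0,[-2,0,0],[0,0,0]],[0,[-5,0,0],[0,0,0]],[0,[-7,-2,0],[0,0,0]],[0,[-7,-6,0],[0,0,0]],[0,[-7,-10,0],[0,0,0]]])

```text
t: 11.6
eef_pos: [0.4737, -0.2332, 0.0313]
ee_rot: [180.0, -0.1, 84.6]
ft_force: [-0.0, 0.7, 0.0]
grip_width: 0.0004
gripper_force: 0.0
```

Call:
apply_moves(rows=[[0,[0,-3,0],[0,0,0]],[0,[0,-6,0],[0,0,0]],[0,[0,-6,0],[0,0,0]],[0,[0.8,-6,0],[0,0,0]],[0,[1.6,-6,0],[0,0,0]]])

```text
t: 12.02
eef_pos: [0.4176, -0.2111, 0.032]
ee_rot: [179.9, -0.0, 84.6]
ft_force: [1.4, -0.8, -0.6]
grip_width: 0.0005
gripper_force: 0.0
```

```bash
python3 - <<'E'
from h import *
rows([(.419,-.1906,.0315),(.421,-.160,.0315)],84.7)
E
```

```text
t 12.0167 p [ 0.4176 -0.2111  0.032 ] rot [179.9  -0.   84.6] F [ 1.4 -0.8 -0.6]
[2.06, -0.06, 0.05] [0.1, -0.0, -0.1]
[5.12, -0.14, 0.05] [0.1, -0.0, -0.1]
```

Call:
apply_moves(rows=[[0,[0.6,0,0],[0,0,0]],[0,[1.2,0,0],[0,0,0]],[0,[1.8,0,0],[0,0,0]],[0,[2.3,0,0],[0,0,0]],[0,[2.8,0,0],[0,0,0]]])

```text
t: 12.43
eef_pos: [0.4196, -0.1839, 0.0316]
ee_rot: [179.9, 0.0, 84.7]
ft_force: [0.9, -2.6, -0.1]
grip_width: 0.0003
gripper_force: 1.2
```

Call:
apply_moves(rows=[[0,[0.4,0,0],[0,0,0]],[0,[0.7,0,0],[0,0,0]],[0,[1.0,0,0],[0,0,0]],[0,[1.3,0,0],[0,0,0]],[0,[1.6,0,0],[0,0,0]]])

```text
t: 12.85
eef_pos: [0.4206, -0.1682, 0.0317]
ee_rot: [180.0, 0.0, 84.7]
ft_force: [0.9, -3.5, 0.0]
grip_width: 0.0004
gripper_force: 1.1
```

Call:
apply_moves(rows=[[0,[0.07,0,0],[0,0,0]],[0,[0.14,0,0],[0,0,0]],[0,[0.2,0,0],[0,0,0]],[0,[0.25,0,0],[0,0,0]],[0,[0.3,0,0],[0,0,0]]])

```text
t: 13.27
eef_pos: [0.4205, -0.1653, 0.0316]
ee_rot: [-180.0, 0.0, 84.7]
ft_force: [0.6, -2.1, 1.6]
grip_width: 0.0005
gripper_force: 1.0
```

Call:
apply_moves(rows=[[0,[0.07,0,0],[0,0,0]],[0,[0.14,0,0],[0,0,0]],[0,[0.2,0,0],[0,0,0]],[0,[0.25,0,0],[0,0,0]],[0,[0.3,0,0],[0,0,0]]])

```text
t: 13.68
eef_pos: [0.4208, -0.1621, 0.0315]
ee_rot: [-180.0, 0.0, 84.7]
ft_force: [0.6, -2.0, 2.2]
grip_width: 0.0002
gripper_force: 1.0
```

Call:
apply_moves(rows=[[0,[0.04,0,0],[0,0,0]],[0,[0.08,0,0],[0,0,0]],[0,[0.12,0,0],[0,0,0]],[0,[0.16,0,0],[0,0,0]],[0,[0.2,0,0],[0,0,0]]])

```text
t: 14.1
eef_pos: [0.421, -0.1602, 0.0316]
ee_rot: [-180.0, 0.0, 84.7]
ft_force: [1.1, -3.1, 1.0]
grip_width: 0.0001
gripper_force: 1.0
```

Call:
apply_moves(rows=[[0,[0.04,0,0],[0,0,0]],[0,[0.08,0,0],[0,0,0]],[0,[0.12,0,0],[0,0,0]],[0,[0.15,0,0],[0,0,0]],[0,[0.15,0,0],[0,0,0]]])

```text
t: 14.52
eef_pos: [0.4211, -0.1592, 0.0316]
ee_rot: [-180.0, 0.0, 84.7]
ft_force: [0.5, -4.5, 0.3]
grip_width: 0.0002
gripper_force: 2.1
```

Call:
apply_moves(rows=[[0,[0.03,0,0],[0,0,0]],[0,[0.06,0,0],[0,0,0]],[0,[0.06,0,0],[0,0,0]],[0,[0.06,0,0],[0,0,0]],[0,[0.06,0,0],[0,0,0]]])

```text
t: 14.93
eef_pos: [0.4211, -0.1591, 0.0316]
ee_rot: [-180.0, 0.1, 84.6]
ft_force: [0.1, -5.0, 1.4]
grip_width: 0.0006
gripper_force: 3.0
```

Call:
apply_moves(rows=[[0,[-2,0,0],[0,0,0]],[0,[-5,0,0],[0,0,0]],[0,[-9,0,0],[0,0,0]],[0,[-13,0,-2],[0,0,0]],[0,[-17,0,-5],[0,0,0]]])

```text
t: 15.35
eef_pos: [0.4042, -0.318, 0.0734]
ee_rot: [-179.8, -0.3, 84.7]
ft_force: [1.0, -0.2, 0.2]
grip_width: 0.0007
gripper_force: 0.0
```

Call:
apply_moves(rows=[[0,[-4,0,-3],[0,0,0]],[0,[-8,0,-6],[0,0,0]],[0,[-12,0,-9],[0,0,0]],[0,[-16,0,-10],[0,0,0]],[0,[-18,0,-10],[0,0,0]]])

```text
t: 15.77
eef_pos: [0.3907, -0.4972, 0.1772]
ee_rot: [179.9, 0.0, 84.8]
ft_force: [1.8, -1.0, 0.1]
grip_width: 0.0005
gripper_force: 0.0
```

```bash
python3 - <<'E'
from h import *
st()
a=snap("scene","s5");b=snap("top","t5")
cv2.imwrite("pics/m5.png",cv2.resize(np.hstack([a[90:310,80:320],b[60:330,240:450][:220]])[:,:,::-1],(800,391)))
E
```

```text
t 15.7667 p [ 0.3907 -0.4972  0.1772] rot [179.9   0.   84.8] F [ 1.8 -1.   0.1]
```

View pics/m5.png

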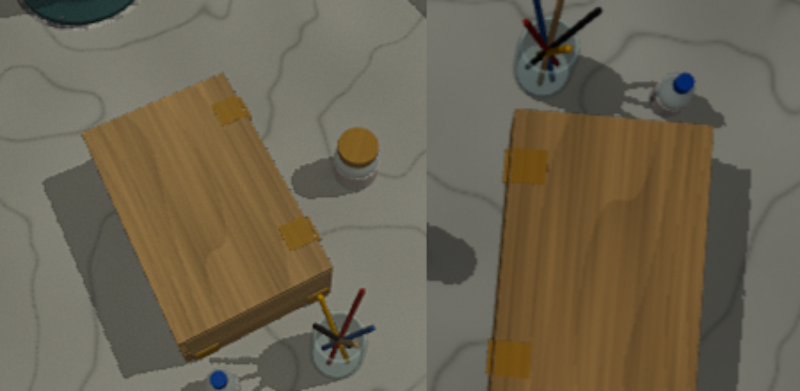

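Both views show the lid flat, with its corners at (85,133), (222,75) and (330,270) in the scene half. No drawer front sticks out past it, and the jars and bottle stand where they were. The arm is clear, so I hand the job in.

```bash
python3 -c "
from station import bot
print(bot.sign_off())"
```

```text
the job is handed in; nothing more can be done
None
```

The chest is closed up and handed in at about 16 s: the lid lies flat, both drawers are pushed home to their stops, and the jars and bottle stand where they were.

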